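# Reset the breaker behind a push-latch cover

## Task

The breaker in the grey box on the bench has tripped. With the fingertips, press the front of the box's flush cover down and let go so that it pops fully open, push the popped-out round reset button inside all the way in, then press the cover down again until it latches shut and stays shut when you let go. Nothing is to be gripped or lifted: leave the box standing where it is and do not disturb the things round it.

Things in the scene. Friction and masses are not known exactly. Their poses are not given: they have to be found in the camera images.
- breaker_box: grey metal box 180 (its x) x 130 (y) x 70 mm, 3 kg, standing loose on the bench. Origin: centre of its underside; -x is its front, towards the robot. The cover fills a centred 144x110 mm opening in its top, flush with the 70 mm high rim. Under it, 36 mm above the bench, a fixed deck bears the reset button and, 24 to 52 mm behind the box's centre, terminal blocks 12 mm high
- cover (a joint): cover's hinge angle, rad. 0: latched, flush. Push latch: pressed to its rigid stop at -0.07 (front edge 9 mm down; past -0.06 is enough) and let go, it is freed and a damped spring swings it up in about 1 s to 1.2, fully open. Pushed from open down to the stop again and let go, it rises to 0 and stays latched; pressed less far, it reopens. Spring: about 2 N at the front edge, more nearer the hinge
- cover_front (a point): the place to press: on the cover's outer face 122 mm from the hinge axis, 18 mm from the front edge, mid-width, marked by a flat dark disc 24 mm wide. z: outward normal of the cover; -x: from hinge to front edge
- cover_hinge (a point): middle of the hinge axis (box's y), 70 mm behind the box's centre, 64 mm above the bench; turns with the cover. Cover: plate 140 mm long from hinge to front edge, 106 wide, 5 thick; outer face 6 mm outside the axis. Fully open it leans back, front edge about 50 mm before the hinge line and 195 mm above the bench, outer face turned up and away from the robot
- reset_button (a joint): travel of the reset button in m, straight down: 0 popped out (its top 17 mm above the deck), 0.010 fully in. It has friction of about 4 N and stays where it is pushed
- button_top (a point): centre of the top of the round reset button, diameter 26 mm, 40 mm before the box's centre (box -x), 110 mm before the hinge line; its top is 53 mm above the bench when out and 43 mm when in. It moves with the button
- masking_tape: roll of masking tape lying flat, diameter 99 mm, 24 mm high, beside the breaker box; origin at the centre of its underside. Bystander.
- oak_offcut: hardwood block offcut 45x70x28 mm at the right side of the bench; origin at the centre of its underside. Bystander.
- chisel: chisel 236 mm long, 28 mm high, lying beside the breaker box; origin on its underside. Bystander.
- screwdriver: screwdriver 229 mm long, 31 mm high, at the front left of the bench; origin on its underside. Bystander.
- sanding_block: cork sanding block 66x112x31 mm; origin at the centre of its underside. Bystander.
- glue_bottle: upright glue bottle, diameter 58 mm, 175 mm high; origin at the centre of its underside. Bystander.

How it is judged:
By the outcome, as a careful person would: the job done as asked, in the order asked, and still so for the second after the job is handed in, with the robot touching nothing.
It also fails if it takes over 53 s, if anything falls off the work surface, if the arm or the gripper's body presses on something with over 40 N, if the wrist force passes 120 N, or if a joint passes its speed limit or range.

## Robot

A 6-joint arm with a two-finger parallel gripper is mounted at the origin on a cart in front of the work surface, level with it; the furniture and walls round the work are solid. World frame = base frame: x ahead of the robot, y to its left, z up, the work surface at z = 0. Lengths are in m, angles in degrees, forces in N, time in s.
With the tool pointing down it reaches from about 0.3 to 0.75 m from the base axis. Payload 8.5 kg.
Tool frame: the origin (TCP) lies on the centre line of the jaws, within the pads' length; the fingertips stand 19 mm ahead of it and the grasp point (between the pads) is the TCP; z points along the fingers, x is the direction in which the jaws open and shut, and the axes are right-handed (so a half turn about z gives the same grasp; the last joint's range is limited). The gripper opens to 85 mm and grips with 20 to 120 N. Pads are 22 mm wide; open, the fingers measure 114 mm over their backs; the gripper's body (76 mm by 85 mm) begins 54 mm behind the grasp point. The pads swing forward as they close: fully open they stand 13 mm farther back than shut.
Start: joints at [57.966, 21.807, 74.336, -0, 83.858, -12.336], TCP at [0.185, 0.518, 0.25] pointing down, gripper open.
Joint ranges: [-178.18, 178.18], [-50.72, 133.34], [12.68, 142.11], [-81.47, 261.47], [9.98, 163.14], [-165.26, 165.26]. Speed limits (degrees/s): [136.94, 136.94, 180, 180, 180, 180].

## Interface

Orientations are given as a 3x3 rotation matrix whose columns are the frame's x, y, z axes.
In Python, from rig import env, cams, order gives the robot as it stands.
- The arm moves only by the tool step_arm, never from a script. Its argument "steps" is a list of rows, each an object with "xyz": the shift along the tool's x, y, z normalised to -1 to 1, where 1 is 0.04 m, a list of three; "turn": the turn, a rotation vector about the tool's x, y, z normalised to -1 to 1, where 1 is 0.08 rad, a list of three; "gripper": the gripper command: -1 is shut, 1 is fully open, values between are in proportion. A call has 1 to 20 rows; each row shifts and turns the commanded pose from where the row before left it, along the tool's axes as they then stand; what a row does not reach is not made up. A row lasts 1/12 s, in which the tool goes at most 41.7 mm and 7.16 degrees, less where a joint would pass 70% of its speed; a pose out of reach is approached as far as the arm can. A call with a number of a shift or a turn outside -1 to 1 is refused whole. A call with a gripper value outside its range is refused whole. The fingers move at their own pace and stop on an object; "squeeze" is the grip in N (left out, the last holds). Time passes only in rows, so rows that do not move let the fingers close. It gives the time, the measured TCP pose, the force and the opening at its end, in the units of the state.
- env.observe(): the state, without advancing time (a new reading comes with each control period).
- cams.get_image(name): name is "side" or "top" or "wrist"; returns (picture, depth): 420x560x3 uint8, red, green, blue; 420x560 float32, m along the optical axis (not along the pixel's ray), 0 where there is no reading.
- cams.camera_info(name): a dict with "fx", "fy", "cx", "cy" (pixels), "extrinsics" (4x4, takes a point from camera to world coordinates). Camera axes: x right, y down, z forward; pixel columns grow to the right and rows downward; lengths in m; the calibration is good to about 2 mm. A picture is of the moment at which its call begins: read the wrist's pose just before it. camera_info takes no time and is no camera call; for the wrist camera it gives the pose at the moment of the call.
- order.close_job(): hands the job in, once; it reports no verdict.
The state is a dict: "time_s": time; "q": joint angles; "qvel": joint speeds; "joint_efforts": joint torques, N m; "position": TCP position; "tool_rot": TCP orientation; "ft_force": force on the tool from outside, world axes, zero at the start; "wrist_torque": the same for the moment, N m; "grip_width": finger opening in m.
Only numpy, scipy, OpenCV 4.12 (cv2) and the standard library are available. Lean on these libraries where they do the work, as an engineer would, in place of code of your own. Each camera call takes 0.05 s, during which the arm holds its last target. There are 200 camera calls.

## Working session

There is one attempt and no reset: what is moved stays moved. The work goes in short steps, Python scripts to look and compute and a tool call to move; the robot and the scene stay as the last step left them, time stands still between calls to the robot, and variables do not carry over. Pictures are saved under pics/ and viewed, about 8 in all and at most 12, crops included, and the job is handed in when it is done.

Besides the shell and the picture viewer there is one more tool, called after "Call:" in YAML: its name, and indented under it one key for each argument. step_arm: Moves the arm, as the interface text tells. Scaled input: -1 to 1 covers 0.04 m each way for a shift and 0.08 rad each way for a turn. Its arguments: {"type":"object","properties":{"steps":{"type":"array"},"squeeze":{"type":"number"}},"required":["steps"]}

```bash
mkdir -p pics
cat > h.py <<'E'
import numpy as np, cv2
from rig import env, cams, order
def snap(n,f):
    p,d=cams.get_image(n); cv2.imwrite(f'pics/{f}.png',p[:,:,::-1]); np.savez(f'pics/{f}.npz',p=p,d=d); return p,d
def pts(n,d):
    c=cams.camera_info(n); v,u=np.indices(d.shape); X=np.stack([(u-c['cx'])/c['fx']*d,(v-c['cy'])/c['fy']*d,d],-1)
    E=np.array(c['extrinsics']); return X@E[:3,:3].T+E[:3,3]
E
python3 - <<'E'
from h import *
s=env.observe(); print(s['position'],np.round(s['tool_rot'],3),s['time_s'],s['ft_force'])
for n in('top','side'):
    p,d=snap(n,n+'0'); P=pts(n,d); np.save(f'pics/{n}P.npy',P); print(n,(d>0).mean(),np.array(cams.camera_info(n)['extrinsics']).round(3).tolist())
a=cv2.imread('pics/top0.png');b=cv2.imread('pics/side0.png')
E
```

```text
[0.18522572 0.51756958 0.24968927] [[ 0.337  0.941 -0.001]
 [ 0.941 -0.337 -0.001]
 [-0.002 -0.    -1.   ]] 0.0 [ 0.39672928 -0.15729297  0.52794051]
top 0.9961819727891157 [[0.022, -0.989, 0.145, 0.351], [-1.0, -0.025, -0.016, -0.038], [0.02, -0.145, -0.989, 0.942], [0.0, 0.0, 0.0, 1.0]]
side 0.9959906462585034 [[0.822, -0.316, 0.473, -0.126], [-0.568, -0.49, 0.661, -0.892], [0.022, -0.813, -0.583, 0.848], [0.0, 0.0, 0.0, 1.0]]
```

View pics/top0.png

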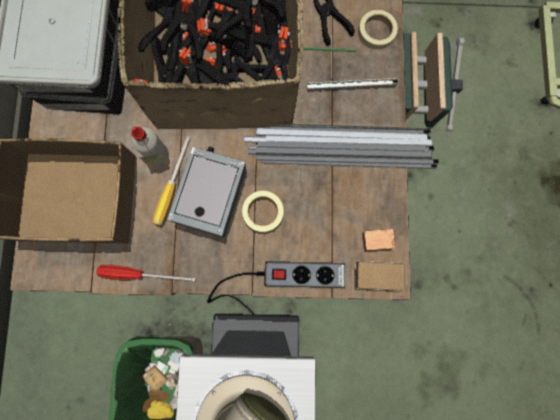

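View pics/side0.png

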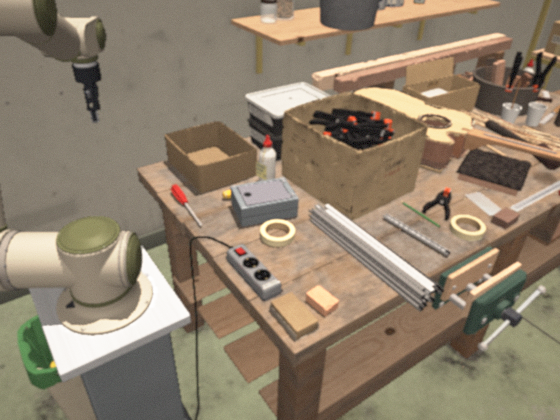

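The top view shows the box centred near px (207,192) with its disc at (200,211). The chisel lies to its left at (172,185), the tape to its right at (263,211), and the glue bottle is at (145,140). The side view agrees.

Run:
```python
from h import *
P=np.load('pics/topP.npy'); z=np.load('pics/top0.npz'); p=z['p']
m=((abs(P[...,2]-.07)<.008)).astype(np.uint8)
m[:140]=0;m[245:]=0;m[:,:160]=0;m[:,255:]=0
n,l,st,c=cv2.connectedComponentsWithStats(m); k=1+st[1:,4].argmax(); m=(l==k)
ci=cams.camera_info('top');E=np.array(ci['extrinsics'])
def ray(uv,h):
    r=np.c_[(uv[:,0]-ci['cx'])/ci['fx'],(uv[:,1]-ci['cy'])/ci['fy'],np.ones(len(uv))]@E[:3,:3].T
    return (E[:3,3]+r*((h-E[2,3])/r[:,2])[:,None])
vu=np.argwhere(m); W=ray(vu[:,::-1].astype(float),.07)
print(st[k],np.median(P[m],0))
r=cv2.minAreaRect(W[:,:2].astype(np.float32)*1000);print(r)
box=cv2.boxPoints(r);print(box)
g=p.max(-1); mm=(g<60)&m; 
mm[:200]=0
dk=np.argwhere((g<70)[200:222,188:212])+[200,188]; print(len(dk)); D=ray(dk[:,::-1].astype(float),.07); print('disc',D.mean(0),np.ptp(D,axis=0))
# neighbours heights within 0.25 m
np.set_printoptions(precision=2,suppress=True,linewidth=200)
print((P[130:250:8,130:300:8,2]*1000).astype(int))
```

```text
[ 168  147   77   89 4248] [0.53216847 0.1036697  0.07083729]
((533.3300170898438, 103.10281372070312), (130.6382598876953, 180.0223846435547), 74.8727798461914)
[[429.3919   63.53668]
 [603.17633  16.55746]
 [637.2681  142.66895]
 [463.4837  189.64816]]
53
disc [0.4831834  0.11722004 0.07      ] [0.01632167 0.0182983  0.        ]
[[  2 163 121   0  -1   2   2   0   2   1  -1  -5   0   0  -2   1  26  26  26  26  28  28]
 [  0 151 129 114   0   0   0   6   0   1   0  -1  -1   1   2  12   9  28  26  26  25  26]
 [  1 121 119 107  59  -3   1   4   2  -1  40   2   0   0  -1   5  26  24  28  26  29  26]
 [ 41  -1  87  82  39   2   2   2  65  73  69  70  -1   2   0   0  16  19  15  13  10  13]
 [ 40  -1  38  22   5   1  11   2  66  68  69  65  70  73  71   0   0   7   9   0   3   1]
 [ 36  -2  -1   2   3   2   0  68  71  71  71  71  71  71  69   1   0   0   0   0   0   0]
 [ 31   2   0   0  -1   0  -1  62  69  71  70  71  70  70  25   2   0   1   5   1   0   0]
 [ 26   0   0   1  -1  23  -8  69  70  70  72  71  70  71   1   1  -2   0   0  -2  -2   2]
 [ 22  -1  -1   0  22  20  70  72  72  69  70  72  71  71   1   1  24  23  25   1   3   1]
 [ 16   1   2   2  25   8  70  71  72  70  73  69  71  37  -2  24   0   0  17   0   1   3]
 [ 17   0   2   0  29  70  69  71  69  70  73  73  69  -1  23   1   0   3   1  24   4   1]
 [  9   1  -2  21  22  68  71  70  38  72  74  70  71   0   1  -2   1  -2   0   0   0   0]
 [  2  -3   3   2   0   0   1   9  72  69  65  70  41  -3   0  25  25  25  24   0  -1   1]
 [ -1   0   0   1   1   0   1  -1   0  -3   2  70   0   0   3   2  -1   3   0   0   0   0]
 [  1  -1  -2   0   2   0   0   1   0   0  -2   1  -1   1  -2  -2   0  -1   0   1   0   1]]
```

The rectangle fit gives 130.6 x 180 mm, so the sizes match. The box centre is (0.5333, 0.1031) with its x axis at -15.1°. The disc measured within 1 mm of where the model puts it. I'll align the tool so tool y is box x and tool x is box y, shut the jaws and go above the disc.

Call:
step_arm:
  steps:
    - {"xyz":[0,0,0],"turn":[0,0,-1],"gripper":-1}
    - {"xyz":[0,0,0],"turn":[0,0,0],"gripper":-1}
    - {"xyz":[-0.483,0.613,0],"turn":[0,0,0],"gripper":-1}
    - {"xyz":[-0.483,0.613,0],"turn":[0,0,0],"gripper":-1}
    - {"xyz":[-0.483,0.613,0],"turn":[0,0,0],"gripper":-1}
    - {"xyz":[-0.483,0.613,0],"turn":[0,0,0],"gripper":-1}
    - {"xyz":[-0.483,0.613,0],"turn":[0,0,0],"gripper":-1}
    - {"xyz":[-0.483,0.613,0],"turn":[0,0,0],"gripper":-1}
    - {"xyz":[-0.483,0.613,0],"turn":[0,0,0],"gripper":-1}
    - {"xyz":[-0.483,0.613,0],"turn":[0,0,0],"gripper":-1}
    - {"xyz":[-0.483,0.613,0],"turn":[0,0,0],"gripper":-1}
    - {"xyz":[-0.483,0.613,0],"turn":[0,0,0],"gripper":-1}
    - {"xyz":[-0.483,0.613,0],"turn":[0,0,0],"gripper":-1}
    - {"xyz":[-0.483,0.613,0],"turn":[0,0,0],"gripper":-1}
    - {"xyz":[-0.483,0.613,0],"turn":[0,0,0],"gripper":-1}
    - {"xyz":[-0.483,0.613,0],"turn":[0,0,0],"gripper":-1}
    - {"xyz":[-0.483,0.613,0],"turn":[0,0,0],"gripper":-1}
    - {"xyz":[-0.483,0.613,0],"turn":[0,0,0],"gripper":-1}

```text
time_s: 1.6
position: [0.4841, 0.1156, 0.2502]
tool_rot: [[0.263, 0.965, -0.0], [0.965, -0.263, 0.0], [-0.0, -0.0, -1.0]]
ft_force: [0.3, -0.1, -0.2]
grip_width: -0.0
```

```bash
cat >> h.py <<'E'
C=np.array([.5333,.1031,0]);a=np.deg2rad(-15.13);R=np.array([[np.cos(a),-np.sin(a),0],[np.sin(a),np.cos(a),0],[0,0,1]])
def st():
    s=env.observe(); T=np.array(s['tool_rot']); p=np.array(s['position'])
    print('t',round(s['time_s'],2),'tip in box mm',(R.T@(p+.019*T[:,2]-C)*1000).round(1),'F',np.round(s['ft_force'],1),'grip',round(s['grip_width'],4)); print('T in box',(R.T@T).round(3).tolist())
    return s
E
python3 - <<'E'
from h import *
st(); snap('side','side1'); snap('wrist','w1')
a=cv2.imread('pics/side1.png')[60:300,150:450]; b=cv2.imread('pics/w1.png')
cv2.imwrite('pics/c1.png',np.hstack([cv2.resize(a,(400,320)),cv2.resize(b,(400,320))]))
E
```

```text
t 1.6 tip in box mm [-50.7  -0.7 231.2] F [ 0.3 -0.1 -0.2] grip -0.0
T in box [[0.002, 1.0, -0.0], [1.0, -0.002, -0.0], [-0.0, -0.0, -1.0]]
```

View pics/c1.png

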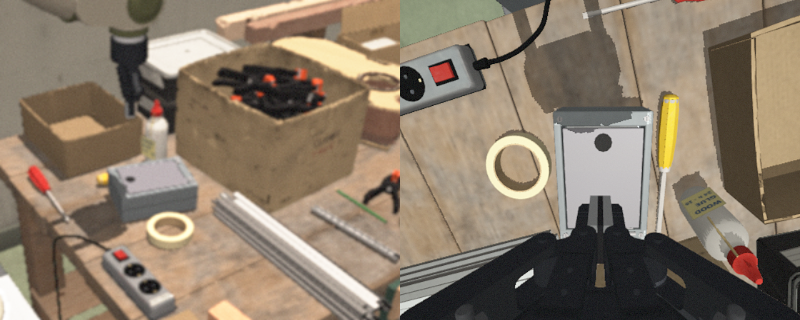

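The gripper is over the box in line with the disc (wrist crop px 603,142), and the path down is clear. I'll descend to tip z about 75 mm, then press gently.

Call:
step_arm:
  steps:
    - {"xyz":[0,0,0.9],"turn":[0,0,0],"gripper":-1}
    - {"xyz":[0,0,0.9],"turn":[0,0,0],"gripper":-1}
    - {"xyz":[0,0,0.9],"turn":[0,0,0],"gripper":-1}
    - {"xyz":[0,0,0.8],"turn":[0,0,0],"gripper":-1}
    - {"xyz":[0,0,0.4],"turn":[0,0,0],"gripper":-1}
    - {"xyz":[0,0,0],"turn":[0,0,0],"gripper":-1}
    - {"xyz":[0,0,0.1],"turn":[0,0,0],"gripper":-1}
    - {"xyz":[0,0,0.1],"turn":[0,0,0],"gripper":-1}
    - {"xyz":[0,0,0],"turn":[0,0,0],"gripper":-1}

```text
time_s: 2.45
position: [0.4839, 0.1174, 0.0871]
tool_rot: [[0.261, 0.965, 0.002], [0.965, -0.261, 0.0], [0.001, 0.002, -1.0]]
ft_force: [0.0, 1.9, 2.6]
grip_width: 0.0003
```

```bash
python3 -c "
from h import *
st()"
```

```text
t 2.45 tip in box mm [-51.4   0.9  68.1] F [0.  1.9 2.6] grip 0.0003
T in box [[-0.0, 1.0, 0.002], [1.0, 0.0, 0.001], [0.001, 0.002, -1.0]]
```

Contact is felt at about z 68–70 mm (2.6 N). I'll press on in small steps.

Call:
step_arm:
  steps:
    - {"xyz":[0,0,0.06],"turn":[0,0,0],"gripper":-1}
    - {"xyz":[0,0,0.05],"turn":[0,0,0],"gripper":-1}
    - {"xyz":[0,0,0],"turn":[0,0,0],"gripper":-1}

```text
time_s: 2.7
position: [0.4838, 0.1172, 0.0822]
tool_rot: [[0.261, 0.965, 0.001], [0.965, -0.261, 0.0], [0.001, 0.001, -1.0]]
ft_force: [-0.1, 1.6, 2.8]
grip_width: -0.0001
```

Call:
step_arm:
  steps:
    - {"xyz":[0,0,0.05],"turn":[0,0,0],"gripper":-1}
    - {"xyz":[0,0,0],"turn":[0,0,0],"gripper":-1}

```text
time_s: 2.87
position: [0.4839, 0.1172, 0.0803]
tool_rot: [[0.261, 0.965, 0.001], [0.965, -0.261, 0.0], [0.001, 0.001, -1.0]]
ft_force: [-1.3, 1.8, 8.8]
grip_width: -0.0001
```

The force rises at tip z 61.3 mm, which is the stop. I'll press slightly more to be sure, then lift quickly.

Call:
step_arm:
  steps:
    - {"xyz":[0,0,0.02],"turn":[0,0,0],"gripper":-1}
    - {"xyz":[0,0,0],"turn":[0,0,0],"gripper":-1}

```text
time_s: 3.03
position: [0.4839, 0.1172, 0.0799]
tool_rot: [[0.261, 0.965, 0.002], [0.965, -0.261, 0.0], [0.001, 0.002, -1.0]]
ft_force: [-2.4, 2.0, 11.3]
grip_width: 0.0001
```

Call:
step_arm:
  steps:
    - {"xyz":[0,0,-0.4],"turn":[0,0,0],"gripper":-1}
    - {"xyz":[0,0,-0.9],"turn":[0,0,0],"gripper":-1}
    - {"xyz":[0,0,-0.9],"turn":[0,0,0],"gripper":-1}
    - {"xyz":[0,0,-0.9],"turn":[0,0,0],"gripper":-1}
    - {"xyz":[0,0,-0.9],"turn":[0,0,0],"gripper":-1}
    - {"xyz":[0,0,-0.8],"turn":[0,0,0],"gripper":-1}
    - {"xyz":[0,0,0],"turn":[0,0,0],"gripper":-1}
    - {"xyz":[0,0,0],"turn":[0,0,0],"gripper":-1}
    - {"xyz":[0,0,0],"turn":[0,0,0],"gripper":-1}
    - {"xyz":[0,0,0],"turn":[0,0,0],"gripper":-1}
    - {"xyz":[0,0,0],"turn":[0,0,0],"gripper":-1}
    - {"xyz":[0,0,0],"turn":[0,0,0],"gripper":-1}
    - {"xyz":[0,0,0],"turn":[0,0,0],"gripper":-1}

```text
time_s: 4.12
position: [0.4834, 0.117, 0.2705]
tool_rot: [[0.261, 0.965, -0.001], [0.965, -0.261, -0.0], [-0.0, -0.001, -1.0]]
ft_force: [0.2, 0.4, 0.1]
grip_width: -0.0002
```

Run:
```python
from h import *
st(); snap('side','side2'); p,d=snap('wrist','w2')
P=(pts('wrist',d)-C)@R
m=(d>0)&(abs(P[...,0])<.09)&(abs(P[...,1])<.04)
for x in range(-80,90,10):
    k=m&(abs(P[...,0]*1000-x)<3)&(abs(P[...,1])<.01); print(x, (np.percentile(P[k][:,2],[5,50,95])*1000).round(0) if k.sum() else None)
a=cv2.imread('pics/side2.png')[60:300,150:450]; b=cv2.imread('pics/w2.png')
cv2.imwrite('pics/c2.png',np.hstack([cv2.resize(a,(400,320)),cv2.resize(b,(400,320))]))
```

```text
t 4.12 tip in box mm [-51.8   0.4 251.5] F [0.2 0.4 0.1] grip -0.0002
T in box [[-0.0, 1.0, -0.001], [1.0, 0.0, -0.0], [-0.0, -0.001, -1.0]]
-80 [68. 70. 71.]
-70 [319. 333. 345.]
-60 [259. 310. 338.]
-50 [ 41. 290. 301.]
-40 [ 51.  53. 303.]
-30 [40. 52. 53.]
-20 [35. 36. 38.]
-10 [35. 37. 38.]
0 [35. 36. 38.]
10 [36. 39. 41.]
20 [36. 37. 38.]
30 [47. 48. 49.]
40 None
50 None
60 None
70 None
80 None
```

View pics/c2.png

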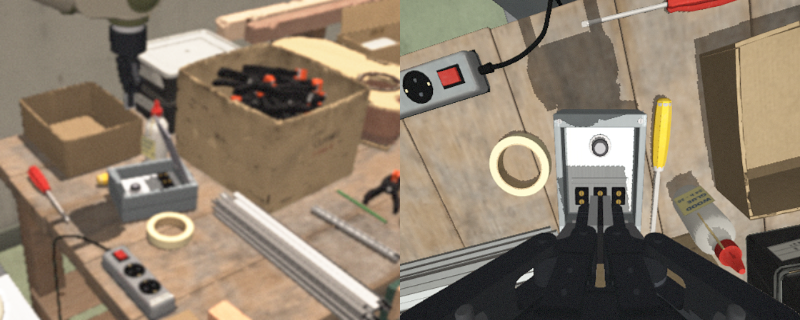

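The cover is up, and the button measures about 53 mm high at box x -40. The tip goes to x -44 and down onto it.

Call:
step_arm:
  steps:
    - {"xyz":[0,0.2,0.5],"turn":[0,0,0],"gripper":-1}
    - {"xyz":[0,0,0.8],"turn":[0,0,0],"gripper":-1}
    - {"xyz":[0,0,0.8],"turn":[0,0,0],"gripper":-1}
    - {"xyz":[0,0,0.8],"turn":[0,0,0],"gripper":-1}
    - {"xyz":[0,0,0.8],"turn":[0,0,0],"gripper":-1}
    - {"xyz":[0,0,0.8],"turn":[0,0,0],"gripper":-1}
    - {"xyz":[0,0,0.3],"turn":[0,0,0],"gripper":-1}
    - {"xyz":[0,0,0],"turn":[0,0,0],"gripper":-1}

```text
time_s: 4.88
position: [0.4898, 0.1149, 0.0764]
tool_rot: [[0.261, 0.965, -0.006], [0.965, -0.261, 0.0], [-0.002, -0.006, -1.0]]
ft_force: [-1.0, 0.5, 0.1]
grip_width: -0.0001
```

Call:
step_arm:
  steps:
    - {"xyz":[0,0,0.1],"turn":[0,0,0],"gripper":-1}
    - {"xyz":[0,0,0.1],"turn":[0,0,0],"gripper":-1}
    - {"xyz":[0,0,0.08],"turn":[0,0,0],"gripper":-1}
    - {"xyz":[0,0,0],"turn":[0,0,0],"gripper":-1}

```text
time_s: 5.22
position: [0.4918, 0.115, 0.0685]
tool_rot: [[0.261, 0.965, 0.002], [0.965, -0.261, 0.0], [0.001, 0.002, -1.0]]
ft_force: [0.3, -0.6, 0.1]
grip_width: 0.0002
```

```bash
python3 -c "
from h import *
st()"
```

```text
t 5.22 tip in box mm [-43.1   0.7  49.5] F [ 0.3 -0.6  0.1] grip 0.0002
T in box [[-0.0, 1.0, 0.002], [1.0, 0.0, 0.001], [0.001, 0.002, -1.0]]
```

Call:
step_arm:
  steps:
    - {"xyz":[0,0,0.05],"turn":[0,0,0],"gripper":-1}
    - {"xyz":[0,0,0.05],"turn":[0,0,0],"gripper":-1}
    - {"xyz":[0,0,0],"turn":[0,0,0],"gripper":-1}

```text
time_s: 5.47
position: [0.4917, 0.115, 0.0642]
tool_rot: [[0.261, 0.965, 0.002], [0.965, -0.261, 0.0], [0.0, 0.002, -1.0]]
ft_force: [0.7, 0.2, 1.6]
grip_width: -0.0001
```

Call:
step_arm:
  steps:
    - {"xyz":[0,0,0.05],"turn":[0,0,0],"gripper":-1}
    - {"xyz":[0,0,0],"turn":[0,0,0],"gripper":-1}

```text
time_s: 5.63
position: [0.4917, 0.115, 0.062]
tool_rot: [[0.261, 0.965, 0.001], [0.965, -0.261, 0.0], [0.0, 0.001, -1.0]]
ft_force: [1.6, -0.3, 3.2]
grip_width: 0.0
```

Tip z is 43 mm. Press on until the stop.

Call:
step_arm:
  steps:
    - {"xyz":[0,0,0.05],"turn":[0,0,0],"gripper":-1}
    - {"xyz":[0,0,0],"turn":[0,0,0],"gripper":-1}

```text
time_s: 5.8
position: [0.4917, 0.115, 0.0618]
tool_rot: [[0.261, 0.965, 0.002], [0.965, -0.261, -0.0], [0.0, 0.002, -1.0]]
ft_force: [-4.1, -0.0, 25.0]
grip_width: 0.0
```

Call:
step_arm:
  steps:
    - {"xyz":[0,0,0.04],"turn":[0,0,0],"gripper":-1}
    - {"xyz":[0,0,0],"turn":[0,0,0],"gripper":-1}

```text
time_s: 5.97
position: [0.4918, 0.1151, 0.0616]
tool_rot: [[0.26, 0.966, 0.004], [0.966, -0.26, -0.0], [0.001, 0.004, -1.0]]
ft_force: [-9.8, -0.1, 40.8]
grip_width: -0.0002
```

That is a firm stop at 42.6 mm, so the button is fully in. Lift straight up and check.

Call:
step_arm:
  steps:
    - {"xyz":[0,0,-0.3],"turn":[0,0,0],"gripper":-1}
    - {"xyz":[0,0,-0.8],"turn":[0,0,0],"gripper":-1}
    - {"xyz":[0,0,-0.8],"turn":[0,0,0],"gripper":-1}
    - {"xyz":[0,0,-0.8],"turn":[0,0,0],"gripper":-1}
    - {"xyz":[0,0,-0.8],"turn":[0,0,0],"gripper":-1}
    - {"xyz":[0,0,-0.8],"turn":[0,0,0],"gripper":-1}
    - {"xyz":[0,0,-0.8],"turn":[0,0,0],"gripper":-1}
    - {"xyz":[0,0,-0.4],"turn":[0,0,0],"gripper":-1}
    - {"xyz":[0,0,0],"turn":[0,0,0],"gripper":-1}
    - {"xyz":[0,0,0],"turn":[0,0,0],"gripper":-1}

```text
time_s: 6.8
position: [0.4909, 0.115, 0.278]
tool_rot: [[0.261, 0.965, -0.0], [0.965, -0.261, -0.0], [-0.0, -0.0, -1.0]]
ft_force: [-0.2, 1.0, -0.7]
grip_width: -0.0001
```

Run:
```python
from h import *
st(); p,d=snap('wrist','w3')
P=(pts('wrist',d)-C)@R
for x in range(-56,-20,4):
    k=(d>0)&(abs(P[...,0]*1000-x)<2)&(abs(P[...,1])<.006)&(P[...,2]<.1); print(x, (np.percentile(P[k][:,2],[5,50,95])*1000).round(0) if k.sum() else None)
p,d=snap('side','side3');P=(pts('side',d)-C)@R
# cover section at mid width from the side camera
for z in range(80,215,10):
    k=(d>0)&(abs(P[...,2]*1000-z)<4)&(abs(P[...,1])<.06)&(abs(P[...,0]-.05)<.07); print(z,k.sum(),(np.percentile(P[k][:,0],[5,50,95])*1000).round(0) if k.sum() else None)
```

```text
t 6.8 tip in box mm [-44.    0.4 259. ] F [-0.2  1.  -0.7] grip -0.0001
T in box [[-0.0, 1.0, -0.0], [1.0, 0.0, -0.0], [-0.0, -0.0, -1.0]]
-56 [38. 39. 42.]
-52 [40. 42. 43.]
-48 [41. 42. 43.]
-44 [41. 42. 44.]
-40 [41. 42. 43.]
-36 [41. 42. 43.]
-32 [41. 42. 43.]
-28 [38. 39. 40.]
-24 [34. 35. 37.]
80 17 [61. 65. 68.]
90 15 [59. 61. 65.]
100 16 [54. 58. 60.]
110 12 [50. 54. 58.]
120 17 [46. 49. 55.]
130 13 [41. 46. 50.]
140 14 [39. 42. 44.]
150 14 [34. 38. 41.]
160 15 [30. 34. 38.]
170 17 [27. 30. 34.]
180 22 [23. 26. 29.]
190 24 [21. 23. 27.]
200 9 [21. 23. 24.]
210 0 None
```

The button top now reads 42 mm over its full width, so it is in. The cover section matches 1.2 rad and the box has not moved. Next I reach over behind the cover and work out the closing arc.

Call:
step_arm:
  steps:
    - {"xyz":[0,0.5,0],"turn":[0,0,0],"gripper":-1}
    - {"xyz":[0,0.7,0],"turn":[0,0,0],"gripper":-1}
    - {"xyz":[0,0.7,0],"turn":[0,0,0],"gripper":-1}
    - {"xyz":[0,0.7,0],"turn":[0,0,0],"gripper":-1}
    - {"xyz":[0,0,0],"turn":[0,0,0],"gripper":-1}
    - {"xyz":[0,0,0.6],"turn":[0,0,0],"gripper":-1}
    - {"xyz":[0,0,0.7],"turn":[0,0,0],"gripper":-1}
    - {"xyz":[0,0,0.55],"turn":[0,0,0],"gripper":-1}
    - {"xyz":[0,0,0],"turn":[0,0,0],"gripper":-1}
    - {"xyz":[0,0,0],"turn":[0,0,0],"gripper":-1}

```text
time_s: 7.73
position: [0.591, 0.088, 0.2031]
tool_rot: [[0.261, 0.965, -0.004], [0.965, -0.261, 0.0], [-0.001, -0.004, -1.0]]
ft_force: [-0.1, 0.9, 1.3]
grip_width: -0.0001
```

Run:
```python
from h import *
s=st(); T=np.array(s['tool_rot']);p=np.array(s['position']);t=R.T@(p+.019*T[:,2]-C)*1000
c=np.array(cams.camera_info('wrist')['extrinsics'])[:3,3]; print('cam in tool',T.T@(c-p))
th=np.r_[1.2,np.linspace(1.15,.05,22)]; r=np.linspace(126,130,len(th))
X=81-r*np.cos(th)+6*np.sin(th); Z=64+r*np.sin(th)+6*np.cos(th)
prev=np.array([t[0],t[2]]); acc=prev.copy()
for a,x,z in zip(th,X,Z):
    d=np.array([x,z])-acc; q=np.round(d/40,2); acc=acc+q*40; print(round(a,2),q[0],-q[1],acc.round(0))
```

```text
t 7.73 tip in box mm [ 59.6   0.4 184.1] F [-0.1  0.9  1.3] grip -0.0001
T in box [[-0.0, 1.0, -0.004], [1.0, 0.0, -0.001], [-0.001, -0.004, -1.0]]
cam in tool [ 0.0006908  -0.07567148 -0.12327705]
1.2 -0.47 0.01 [ 41. 184.]
1.15 -0.15 0.05 [ 35. 182.]
1.1 -0.15 0.06 [ 29. 179.]
1.05 -0.15 0.07 [ 23. 176.]
0.99 -0.15 0.08 [ 17. 173.]
0.94 -0.14 0.08 [ 11. 170.]
0.89 -0.14 0.09 [  6. 166.]
0.84 -0.14 0.1 [ -0. 162.]
0.78 -0.13 0.11 [ -5. 158.]
0.73 -0.12 0.11 [-10. 154.]
0.68 -0.12 0.12 [-15. 149.]
0.63 -0.11 0.13 [-19. 144.]
0.57 -0.1 0.13 [-23. 138.]
0.52 -0.1 0.13 [-27. 133.]
0.47 -0.09 0.15 [-31. 127.]
0.42 -0.09 0.14 [-34. 122.]
0.36 -0.07 0.15 [-37. 116.]
0.31 -0.07 0.16 [-40. 109.]
0.26 -0.06 0.16 [-42. 103.]
0.21 -0.05 0.16 [-44.  96.]
0.15 -0.04 0.16 [-46.  90.]
0.1 -0.04 0.17 [-48.  83.]
0.05 -0.02 0.17 [-48.  76.]
```

Camera and body clear the cover. I'll run the first half of the arc.

Call:
step_arm:
  steps:
    - {"xyz":[0,-0.24,0],"turn":[0,0,0],"gripper":-1}
    - {"xyz":[0,-0.23,0.01],"turn":[0,0,0],"gripper":-1}
    - {"xyz":[0,-0.15,0.05],"turn":[0,0,0],"gripper":-1}
    - {"xyz":[0,-0.15,0.06],"turn":[0,0,0],"gripper":-1}
    - {"xyz":[0,-0.15,0.07],"turn":[0,0,0],"gripper":-1}
    - {"xyz":[0,-0.15,0.08],"turn":[0,0,0],"gripper":-1}
    - {"xyz":[0,-0.14,0.08],"turn":[0,0,0],"gripper":-1}
    - {"xyz":[0,-0.14,0.09],"turn":[0,0,0],"gripper":-1}
    - {"xyz":[0,-0.14,0.1],"turn":[0,0,0],"gripper":-1}
    - {"xyz":[0,-0.13,0.11],"turn":[0,0,0],"gripper":-1}
    - {"xyz":[0,-0.12,0.11],"turn":[0,0,0],"gripper":-1}

```text
time_s: 8.65
position: [0.5239, 0.1062, 0.1734]
tool_rot: [[0.261, 0.965, -0.0], [0.965, -0.261, 0.0], [-0.0, -0.0, -1.0]]
ft_force: [0.4, -0.1, 1.9]
grip_width: 0.0001
```

Run:
```python
from h import *
st(); snap('side','side4')
cv2.imwrite('pics/c4.png',cv2.resize(cv2.imread('pics/side4.png')[90:240,200:350],(600,600)))
```

```text
t 8.65 tip in box mm [ -9.9   0.5 154.4] F [ 0.4 -0.1  1.9] grip 0.0001
T in box [[-0.0, 1.0, -0.0], [1.0, 0.0, -0.0], [-0.0, -0.0, -1.0]]
```

View pics/c4.png

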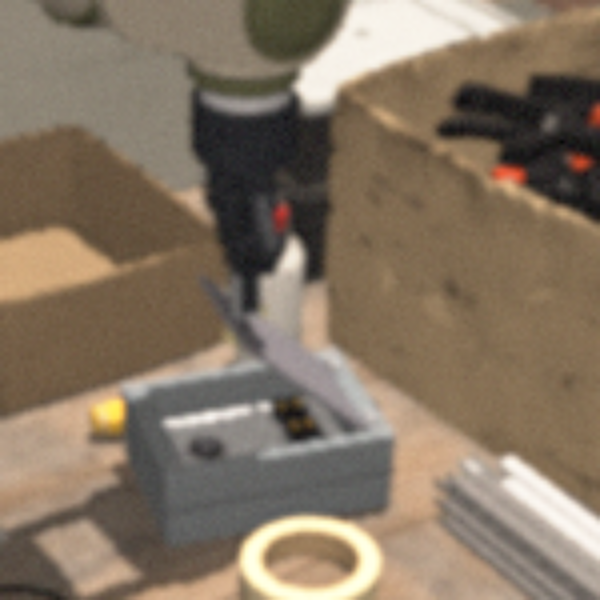

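The tip is behind the front end of the cover (crop px 235,310), holding it about 40° open. The button (205,447) is in. Continue the arc.

Call:
step_arm:
  steps:
    - {"xyz":[0,-0.12,0.12],"turn":[0,0,0],"gripper":-1}
    - {"xyz":[0,-0.11,0.13],"turn":[0,0,0],"gripper":-1}
    - {"xyz":[0,-0.1,0.13],"turn":[0,0,0],"gripper":-1}
    - {"xyz":[0,-0.1,0.13],"turn":[0,0,0],"gripper":-1}
    - {"xyz":[0,-0.09,0.15],"turn":[0,0,0],"gripper":-1}
    - {"xyz":[0,-0.09,0.14],"turn":[0,0,0],"gripper":-1}
    - {"xyz":[0,-0.07,0.15],"turn":[0,0,0],"gripper":-1}
    - {"xyz":[0,-0.07,0.16],"turn":[0,0,0],"gripper":-1}
    - {"xyz":[0,-0.06,0.16],"turn":[0,0,0],"gripper":-1}
    - {"xyz":[0,-0.05,0.16],"turn":[0,0,0],"gripper":-1}
    - {"xyz":[0,-0.04,0.16],"turn":[0,0,0],"gripper":-1}
    - {"xyz":[0,-0.04,0.17],"turn":[0,0,0],"gripper":-1}
    - {"xyz":[0,-0.02,0.17],"turn":[0,0,0],"gripper":-1}
    - {"xyz":[0,0,0.15],"turn":[0,0,0],"gripper":-1}
    - {"xyz":[0,0,0.1],"turn":[0,0,0],"gripper":-1}
    - {"xyz":[0,0,0],"turn":[0,0,0],"gripper":-1}

```text
time_s: 10.03
position: [0.4868, 0.1161, 0.0858]
tool_rot: [[0.261, 0.965, -0.002], [0.965, -0.261, 0.0], [-0.0, -0.002, -1.0]]
ft_force: [-0.4, 1.9, 2.3]
grip_width: 0.0001
```

Call:
step_arm:
  steps:
    - {"xyz":[0,0,0.06],"turn":[0,0,0],"gripper":-1}
    - {"xyz":[0,0,0.05],"turn":[0,0,0],"gripper":-1}
    - {"xyz":[0,0,0],"turn":[0,0,0],"gripper":-1}

```text
time_s: 10.28
position: [0.4872, 0.1161, 0.0821]
tool_rot: [[0.261, 0.965, -0.001], [0.965, -0.261, 0.0], [-0.0, -0.001, -1.0]]
ft_force: [-0.4, 1.2, 1.9]
grip_width: 0.0
```

```bash
python3 -c "
from h import *
st()"
```

```text
t 10.28 tip in box mm [-47.9   0.5  63.1] F [-0.4  1.2  1.9] grip 0.0
T in box [[-0.0, 1.0, -0.001], [1.0, 0.0, -0.0], [-0.0, -0.001, -1.0]]
```

Call:
step_arm:
  steps:
    - {"xyz":[0,0,0.05],"turn":[0,0,0],"gripper":-1}
    - {"xyz":[0,0,0.03],"turn":[0,0,0],"gripper":-1}
    - {"xyz":[0,0,0],"turn":[0,0,0],"gripper":-1}

```text
time_s: 10.53
position: [0.4874, 0.1161, 0.0799]
tool_rot: [[0.261, 0.965, 0.001], [0.965, -0.261, -0.0], [0.0, 0.001, -1.0]]
ft_force: [-6.2, -0.1, 13.9]
grip_width: 0.0001
```

Call:
step_arm:
  steps:
    - {"xyz":[0,0,0.02],"turn":[0,0,0],"gripper":-1}
    - {"xyz":[0,0,0],"turn":[0,0,0],"gripper":-1}

```text
time_s: 10.7
position: [0.4874, 0.1161, 0.0795]
tool_rot: [[0.261, 0.965, 0.001], [0.965, -0.261, -0.0], [0.0, 0.001, -1.0]]
ft_force: [-5.3, 0.2, 17.2]
grip_width: 0.0003
```

The stop is reached: 17 N at tip z 60.5 mm. I'll release up, wait more than a second, and check.

Call:
step_arm:
  steps:
    - {"xyz":[0,0,-0.1],"turn":[0,0,0],"gripper":-1}
    - {"xyz":[0,0,-0.2],"turn":[0,0,0],"gripper":-1}
    - {"xyz":[0,0,-0.5],"turn":[0,0,0],"gripper":-1}
    - {"xyz":[0,0,-0.8],"turn":[0,0,0],"gripper":-1}
    - {"xyz":[0,0,-0.8],"turn":[0,0,0],"gripper":-1}
    - {"xyz":[0,0,-0.8],"turn":[0,0,0],"gripper":-1}
    - {"xyz":[0,0,-0.8],"turn":[0,0,0],"gripper":-1}
    - {"xyz":[0,0,-0.5],"turn":[0,0,0],"gripper":-1}
    - {"xyz":[0,0,0],"turn":[0,0,0],"gripper":-1}
    - {"xyz":[0,0,0],"turn":[0,0,0],"gripper":-1}
    - {"xyz":[0,0,0],"turn":[0,0,0],"gripper":-1}
    - {"xyz":[0,0,0],"turn":[0,0,0],"gripper":-1}
    - {"xyz":[0,0,0],"turn":[0,0,0],"gripper":-1}
    - {"xyz":[0,0,0],"turn":[0,0,0],"gripper":-1}
    - {"xyz":[0,0,0],"turn":[0,0,0],"gripper":-1}
    - {"xyz":[0,0,0],"turn":[0,0,0],"gripper":-1}
    - {"xyz":[0,0,0],"turn":[0,0,0],"gripper":-1}

```text
time_s: 12.12
position: [0.4874, 0.116, 0.2582]
tool_rot: [[0.261, 0.965, -0.0], [0.965, -0.261, -0.0], [-0.0, -0.0, -1.0]]
ft_force: [-0.8, -0.1, 0.5]
grip_width: 0.0001
```

Run:
```python
from h import *
st(); snap('side','side5'); p,d=snap('wrist','w5')
P=(pts('wrist',d)-C)@R
for x in range(-85,40,10):
    k=(d>0)&(abs(P[...,0]*1000-x)<3)&(abs(P[...,1]-.02)<.02)&(P[...,2]<.15); print(x, (np.percentile(P[k][:,2],[5,50,95])*1000).round(1) if k.sum() else None)
a=cv2.imread('pics/side5.png')[60:300,150:450]; b=cv2.imread('pics/w5.png')
cv2.imwrite('pics/c5.png',np.hstack([cv2.resize(a,(400,320)),cv2.resize(b,(400,320))]))
```

```text
t 12.12 tip in box mm [-47.7   0.5 239.2] F [-0.8 -0.1  0.5] grip 0.0001
T in box [[-0.0, 1.0, -0.0], [1.0, 0.0, -0.0], [-0.0, -0.0, -1.0]]
-85 [68.7 69.6 70.8]
-75 [68.1 69.6 70.9]
-65 [35.9 68.9 70.1]
-55 [68.  69.2 70.3]
-45 [67.9 69.1 70.2]
-35 [68.  69.2 70.1]
-25 [68.  69.1 70.2]
-15 [68.  69.2 70.4]
-5 [68.2 69.4 70.5]
5 [68.1 69.4 70.5]
15 [68.2 69.4 70.5]
25 [68.7 69.5 70.6]
35 [68.5 69.6 70.5]
```

View pics/c5.png

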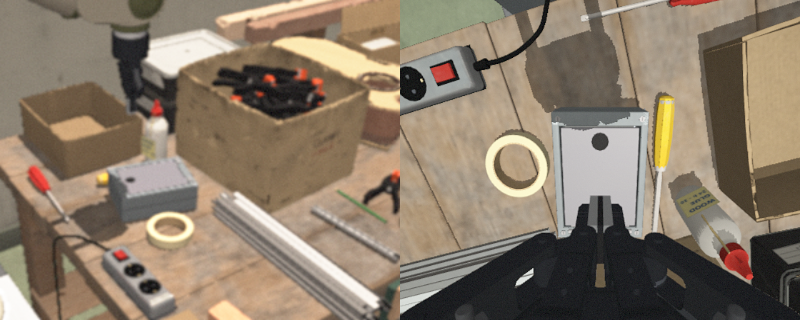

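The cover is flush, level with the rim, and its disc shows at px (600,141). The box and its neighbours look unmoved and the arm is clear. Handing in.

```bash
python3 -c "
from h import *
print(order.close_job())"
```

```text
the job is handed in; nothing more can be done
None
```

The breaker is reset and the cover is latched shut again. I handed the job in at about 12 s of the 53 s allowed; the hand-in reported no verdict.

- **Opening:** I pressed the cover at the disc to its stop (11 N at 61 mm). When I let go it swung fully open, and its measured lean matched 1.2 rad.
- **Button:** I pushed it to a firm stop. Its top measured 42–43 mm above the bench afterwards, against 53 mm before. The fingertips pressed with about 41 N at that stop, just over 40 N, but that limit is for the arm or gripper body. The wrist limit is 120 N.
- **Closing:** I pushed the cover down from behind to its stop (17 N) and released it. More than a second later, with the arm clear, it was still flush at 69–70 mm, level with the rim.
- **Surroundings:** In the last pictures the box and the things close round it look unmoved. I checked that by eye only.

No check failed. One reading was odd: the force was near zero early in the button press, but the stop and the later height reading settled it.

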